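# Lock the tape roll on its axle with the R-clip

### The arm

A 7-joint arm with a two-finger parallel gripper is mounted at the origin on a cart in front of the work surface, level with it; the furniture and walls round the work are solid. World frame = base frame: x ahead of the robot, y to its left, z up, the work surface at z = 0. Lengths are in m, angles in rad, forces in N, time in s.
With the tool pointing down it reaches from about 0.35 to 0.9 m from the base axis. Payload 7.2 kg.
Tool frame: the origin (TCP) lies between the finger pads; the fingertips stand 11 mm ahead of it and the grasp point (between the pads) lies 8 mm behind it (robot.tip_reach is the distance from the TCP to the fingertips, in m); z points along the fingers, y is the line along which they close (so a half turn about z gives the same grasp; the last joint's range is limited). The gripper opens to 88 mm and grips with 3 to 60 N. Pads are 20 mm wide; open, the fingers measure 115 mm over their backs; the gripper's body (75 mm by 178 mm) begins 61 mm behind the grasp point.
Start: joints at [1.146, 0.411, -0.013, 1.596, 0.006, 1.134, -0.082], TCP at [0.218, -0.586, 0.234] pointing down, gripper open.
Joint ranges: [-2.95, 2.95], [-0.29, 1.99], [-1.47, 1.44], [0.14, 2.54], [-1.03, 4.17], [0.13, 1.85], [-2.86, 2.86]. Speed limits (rad/s): [2.39, 2.39, 3.01, 3.01, 3.14, 3.14, 3.14].

### API

Orientations are given as [roll, pitch, yaw] about the fixed x, y, z axes, in that order (R = Rz(yaw) Ry(pitch) Rx(roll)).
In Python, from bench import robot gives the robot as it stands. Calls block until the motion is done:
- robot.reach(position, orientation): joint-space move of the TCP to a pose.
- robot.servo_line(position, velocity=0.15, rotation=None, contact_N=None): straight line of the TCP; rotation=None keeps the orientation; velocity is the mean speed in m/s. With contact_N (N) it stops when the force on the tool has changed by that much, and returns True; else False.
- robot.move_j(angles): joint-space move.
- robot.gripper_to(opening): finger opening in m; the grip force is fixed at half the most; returns when the fingers have stopped.
- robot.dwell(seconds).
- robot.inverse_kinematics(position, orientation): joint angles nearest the present ones, or None.
- robot.snapshot(name): name is "scene" or "top"; returns a dict with "img" (400x640x3 uint8, red, green, blue), "depth" (400x640 float32, m along the optical axis (not along the pixel's ray), 0 where there is no reading), "K" (3x3 intrinsics, pixels), "D" ([k1, k2, p1, p2, k3] as OpenCV has them; the pictures are not rectified), "camera_from_world" (4x4, takes a point from world to camera coordinates). Camera axes: x right, y down, z forward; pixel columns grow to the right and rows downward; lengths in m; the calibration is good to about 2 mm. A picture is of the moment at which its call begins.
A pose or a line that the arm cannot do raises robot.IKError and nothing moves.
- robot.job_done(): hands the job in; it is judged then, once.
Readings, each from a call of its own:
- robot.read_time_s(): time.
- robot.read_qpos(): joint angles.
- robot.read_qvel(): joint speeds.
- robot.read_effort(): joint torques, N m.
- robot.read_position(): TCP position.
- robot.read_orientation(): TCP orientation.
- robot.read_wrist_force(): force on the tool from outside, world axes, zero at the start.
- robot.read_wrist_torque(): the same for the moment, N m.
- robot.read_gripper_width(): finger opening in m.
- robot.read_gripper_force(): force on a finger pad.
Only numpy, scipy, OpenCV 4.12 (cv2) and the standard library are available. Lean on these libraries where they do the work, as an engineer would, in place of code of your own. Each camera call takes 0.05 s, during which the arm holds its last target. There are 200 camera calls.

### The job

The roll of kraft tape on the counter dispenser is only half on: push it fully home along its axle, against the shoulder. Then take the red-headed R-clip out of the socket on top of the bracket and push its straight leg down through the axle's cross-hole, gently, by feel, until the bent leg rides over the axle and snaps round it. Stop as soon as it is home, since a clip that is forced bends; let go and leave the jar and the packed cakes where they are.

Things in the scene. Friction and masses are not known exactly. Their poses are not given: they have to be found in the camera images.
- dispenser: tape dispenser screwed to the table: dark base plate 134 x 104 x 8 mm, grey bracket 126 mm high across its rear. Origin under the plate; z up, -x points along the axle to its free end. Steel axle 20 mm thick, axis at z = 80 mm, free end at x = -68 mm, turns stiffly in its bearing (about 5 N at its surface) and stays where it is turned. Low tear-off bar at y = -50 mm, 35 mm high
- hole (a point): centre of the axle's cross-hole, on the axle's axis (80 mm above the table); axes as the dispenser. Hole 5.2 mm wide, right through the 20 mm axle, its edge just broken. The axle may be turned so that the hole leans up to 0.7 rad to either side (+y or -y) of upright; this lean is not measured: see it or feel for it, then turn the axle upright with the leg's tip in the mouth
- roll_face (a point): centre of the outer flat face of the tape roll (84 mm across, 40 mm wide, brown paper), on the axle's axis; axes as the dispenser. A black core sleeve 27 mm thick stands out 16 mm beyond the face toward -x, so push the face above it. When the roll is home, the face is 22 mm and the sleeve's end 6 mm from the hole's centre; before that the sleeve covers the hole
- roll (a joint): how far the roll is from home along the axle (m): 0 home against the shoulder, larger nearer the free end (at most 0.026). Rubs with about 2 N
- clip_head (a point): centre of the R-clip's red vinyl-dipped head, where it is gripped: 9 mm thick (x), 20 mm wide (y), 24 mm high (z), flat-sided. z up along the clip, the straight leg hangs 3 mm to -y of it, the bent leg to +y. Parked upright, but loosely, in the socket, turned by up to 0.5 rad. Clip mass about 60 g
- clip_home (a point): point on the straight leg's centre line, 34 mm below the head's centre; axes as the head. It lies at the hole's centre when the clip is home, upright and in the plane across the axle. The springy bent leg (4 mm wire) meets the axle 17 mm before home, resists with 3 to 10 N until 8 mm before home, then closes under it; at home the push rises steeply: keep it below 20 N
- clip_tip (a point): rounded end of the straight leg (4 mm round wire), 28 mm below the home point, 62 mm below the head's centre; axes as the head. The bent leg ends 8 mm higher
- socket (a point): centre of the mouth of the parking socket, a tube 12 mm thick and 22 mm high with a bore of 5 mm, 19 mm deep, on top of the bracket, 148 mm above the table; the clip is drawn straight up out of it
- honey_jar: glass honey jar, 64 mm across, 97 mm high, beside the dispenser; origin under its middle; leave it alone
- butter_bar: packed butter cake bar in clear film, 57 x 101 x 25 mm; origin under its middle; leave it alone
- ring_cake: packed chocolate ring cake in clear film, 90 x 94 x 24 mm; origin under its middle; leave it alone

How it is judged:
By the outcome, as a careful person would: the job done as asked, in the order asked, and still so for the second after the job is handed in, with the robot touching nothing.
It also fails if it takes over 72 s, if anything falls off the work surface, if the arm or the gripper's body presses on something with over 40 N, if the wrist force passes 120 N, or if a joint passes its speed limit or range.

## Working session

There is one attempt and no reset: what is moved stays moved. The work goes in short steps, each a Python script; the robot and the scene stay as the last script left them, time stands still between calls to the robot, and variables do not carry over. Pictures are saved under pics/ and viewed, at most 10 in all, crops included, and the job is handed in when it is done.

```bash
mkdir -p pics
cat > h.py <<'E'
import numpy as np, cv2
from bench import robot
def snap(n):
    s=robot.snapshot(n); return s
def cloud(s):
    d=s["depth"]; v,u=np.mgrid[0:400,0:640]
    p=cv2.undistortPoints(np.stack([u,v],-1).reshape(-1,1,2).astype(np.float32),s["K"],np.array(s["D"])).reshape(400,640,2)
    c=np.concatenate([p*d[...,None],d[...,None]],-1)
    T=np.linalg.inv(s["camera_from_world"])
    w=c@T[:3,:3].T+T[:3,3]; w[d==0]=np.nan
    return w
def ray(s,uv):
    p=cv2.undistortPoints(np.array(uv,float).reshape(-1,1,2),s["K"],np.array(s["D"])).reshape(-1,2)
    T=np.linalg.inv(s["camera_from_world"])
    d=np.c_[p,np.ones(len(p))]@T[:3,:3].T
    return T[:3,3],d
def onz(s,uv,z):
    o,d=ray(s,uv); return o+d*((z-o[2])/d[:,2])[:,None]
def proj(s,P):
    C=s["camera_from_world"]; r=cv2.Rodrigues(C[:3,:3])[0]
    return cv2.projectPoints(np.array(P,float).reshape(-1,1,3),r,C[:3,3],s["K"],np.array(s["D"]))[0].reshape(-1,2)
def save(img,f,sc=1):
    cv2.imwrite(f,cv2.resize(img[...,::-1],None,fx=sc,fy=sc,interpolation=cv2.INTER_CUBIC))
E
python3 - <<'E'
from h import *
for n in("scene","top"):
    s=snap(n); save(s["img"],f"pics/{n}0.png",1.25)
    np.savez(f"{n}0.npz",**s); T=np.linalg.inv(s["camera_from_world"]); print(n,T[:3,3].round(3),T[:3,2].round(2),s["K"][0,0])
E
```

```text
scene [0.054 0.233 0.765] [ 0.6  -0.37 -0.71] 463.7719207863031
top [ 0.462 -0.049  0.982] [ 0.15 -0.   -0.99] 393.76977967606047
```

View pics/scene0.png

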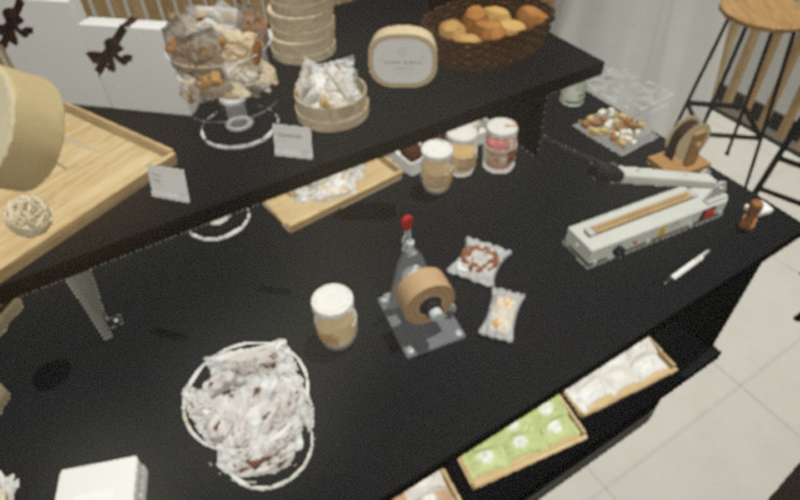

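View pics/top0.png

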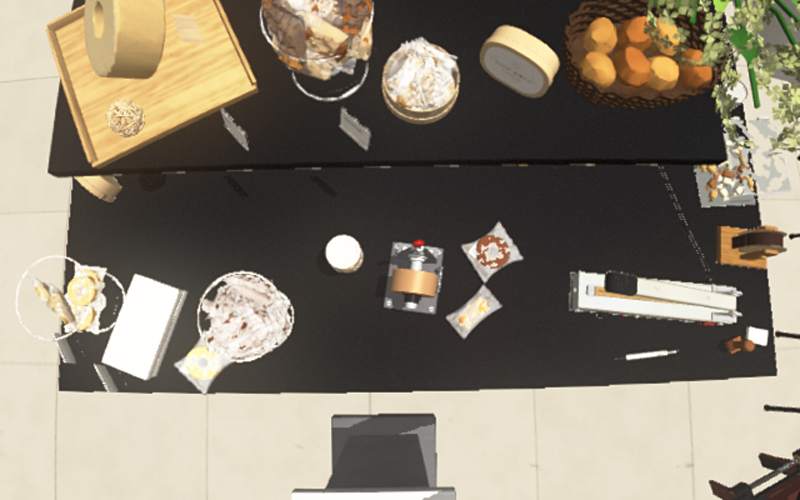

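The scene view shows the dispenser (roll at 425,295, red head at 407,222) with the axle end towards the robot. In the top view the dispenser is at (415,277), the jar at (344,253) and the cakes at (492,250) and (474,312). A shelf overhangs behind it.

Run:
```python
from h import *
S={n:dict(np.load(f"{n}0.npz")) for n in("scene","top")}
a=S["scene"]["img"][165:290,295:385]; b=S["top"]["img"][180:260,300:365]
f=lambda im:cv2.resize(im[...,::-1],(int(im.shape[1]*560/im.shape[0]),560),interpolation=cv2.INTER_CUBIC)
o=np.hstack([f(a),f(b)]);print(o.shape,560/125,560/80); cv2.imwrite("pics/crop.png",cv2.resize(o,None,fx=min(1,800/o.shape[1]),fy=min(1,800/o.shape[1])))
for n,s in S.items():
    w=cloud(s); hsv=cv2.cvtColor(s["img"],cv2.COLOR_RGB2HSV); H,Sa,V=[hsv[...,i].astype(int) for i in range(3)]
    red=((H<6)|(H>172))&(Sa>150)&(V>80)
    num,l,st,c=cv2.connectedComponentsWithStats(red.astype(np.uint8))
    for i in range(1,num):
        if st[i,4]>15:
            q=w[l==i]; print(n,"red",c[i].round(1),st[i],np.nanmedian(q,0).round(4))
w=cloud(S["top"])
# shelf front edge and heights
for u in(270,331,400):
  print(u,[ (v,w[v,u].round(3).tolist()) for v in (60,100,120,130,140,160)])
T=w[180:260,300:365].reshape(-1,3); T=T[~np.isnan(T[:,0])]
for lo,hi in((.004,.014),(.02,.06),(.06,.092),(.095,.13),(.12,.135),(.14,.25)):
    q=T[(T[:,2]>lo)&(T[:,2]<hi)]
    if len(q): print(lo,hi,len(q),q.min(0).round(3),q.max(0).round(3),q.mean(0).round(4))
q=T[(T[:,2]>.004)&(T[:,2]<.014)]
r=cv2.minAreaRect((q[:,:2]*1000).astype(np.float32)); print(r)
```

```text
(560, 858, 3) 4.48 7.0
scene red [566.6 170.2] [563 167   8   7  32] [ 0.4545 -0.6713  0.035 ]
scene red [325.1 176.9] [321 172   9  12  83] [ 0.5959 -0.0869  0.1956]
top red [334.6 193.9] [330 192  10   5  40] [ 0.6004 -0.0873  0.2009]
270 [(60, [0.869, 0.037, 0.251]), (100, [0.783, 0.037, 0.25]), (120, [0.741, 0.037, 0.249]), (130, [0.722, 0.038, 0.245]), (140, [0.781, 0.066, 0.001]), (160, [0.727, 0.066, 0.003])]
331 [(60, [0.827, -0.082, 0.321]), (100, [0.781, -0.083, 0.248]), (120, [0.739, -0.082, 0.249]), (130, [0.722, -0.082, 0.238]), (140, [0.779, -0.092, -0.003]), (160, [0.724, -0.091, 0.001])]
400 [(60, [0.853, -0.221, 0.272]), (100, [0.777, -0.22, 0.251]), (120, [0.736, -0.217, 0.251]), (130, [0.719, -0.219, 0.239]), (140, [0.774, -0.271, 0.003]), (160, [0.72, -0.268, 0.005])]
0.004 0.014 1019 [ 0.471 -0.168  0.004] [ 0.663 -0.01   0.014] [ 0.554  -0.0848  0.0085]
0.02 0.06 103 [ 0.529 -0.139  0.02 ] [ 0.61  -0.048  0.059] [ 0.5834 -0.1045  0.0366]
0.06 0.092 256 [ 0.501 -0.124  0.061] [ 0.608 -0.04   0.092] [ 0.5526 -0.0813  0.0854]
0.095 0.13 764 [ 0.509 -0.124  0.095] [ 0.608 -0.042  0.129] [ 0.5518 -0.0826  0.1142]
0.12 0.135 251 [ 0.525 -0.105  0.12 ] [ 0.606 -0.064  0.134] [ 0.5552 -0.0835  0.1225]
0.14 0.25 72 [ 0.596 -0.095  0.141] [ 0.605 -0.076  0.204] [ 0.5993 -0.0862  0.1819]
((563.448486328125, -89.77230072021484), (194.1453094482422, 153.638671875), 3.4147369861602783)
```

View pics/crop.png

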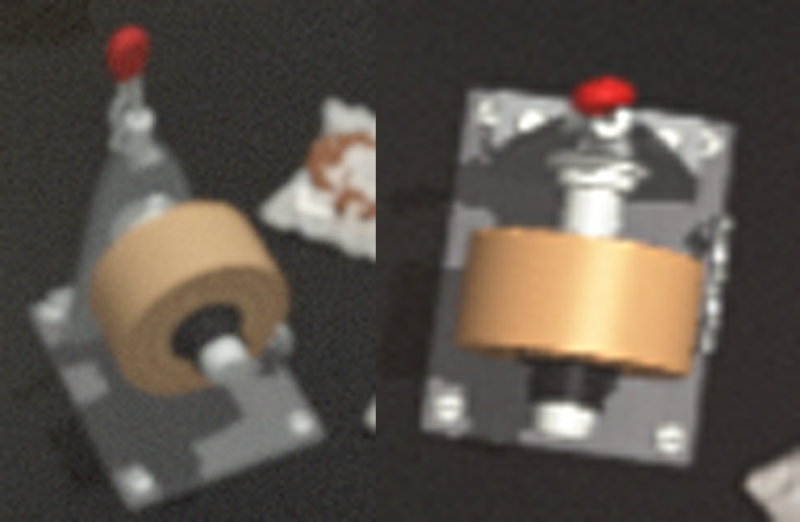

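The crops show the plate corners in the top view at about (468,90), (735,125), (690,463) and (423,430). The sleeve and axle end are at (565,415). The red head is at (605,95) in the top view and (128,50) in the scene view.

Run:
```python
from h import *
S={n:dict(np.load(f"{n}0.npz")) for n in("scene","top")}
s=S["top"]; f=6.527
tou=lambda a:np.array([[300+(x-376)/f,180+y/f] for x,y in a])
C=onz(s,tou([(468,90),(735,125),(690,463),(423,430)]),.008)[:,:2]
print("corners",C.round(4).tolist(),C.mean(0).round(4)); 
e=[np.linalg.norm(C[i]-C[(i+1)%4]) for i in range(4)];print("sides",np.round(e,4))
d=(C[0]+C[1]-C[2]-C[3]);yaw=np.arctan2(d[1],d[0]); g=C[0]+C[3]-C[1]-C[2]; print("yaw",yaw,np.arctan2(-g[0],g[1]))
# plate outlines from the bench: non-black mask
w=cloud(s)
hsv=cv2.cvtColor(s["img"],cv2.COLOR_RGB2HSV)
br=(hsv[...,0]>5)&(hsv[...,0]<22)&(hsv[...,1]>90)&(hsv[...,2]>60)
m=np.zeros_like(br);m[180:260,300:365]=br[180:260,300:365]
n_,l,st,c=cv2.connectedComponentsWithStats(m.astype(np.uint8)); k=1+np.argmax(st[1:,4])
q=w[l==k]; q=q[(q[:,2]>.08)&(q[:,2]<.13)]; print("roll",len(q),q.min(0).round(4),q.max(0).round(4),np.nanpercentile(q,[2,98],axis=0).round(4))
box=cv2.boxPoints(cv2.minAreaRect(np.argwhere(l==k)[:,::-1].astype(np.float32)));print("roll box px",box.round(1).tolist())
t=q[q[:,2]>.112]; yr=cv2.minAreaRect((t[:,:2]*1000).astype(np.float32));print("top strip",yr)
# line fits of the front/back edge: per column extremes
for nm,fn,z in(("back",np.min,None),("front",np.max,None)):
    us=range(st[k,0]+3,st[k,0]+st[k,2]-3); vs=[fn(np.where(l[:,u]==k)[0]) for u in us]
    p=np.polyfit(list(us),vs,1);print(nm,p)
# head
pts={}
for n,ss in S.items():
    hv=cv2.cvtColor(ss["img"],cv2.COLOR_RGB2HSV);H,Sa,V=[hv[...,i].astype(int) for i in range(3)]
    red=((H<8)|(H>170))&(Sa>110)&(V>60); red[:, :300]=0; red[:,345:]=0; red[:150]=0;red[215:]=0
    a=np.argwhere(red)[:,::-1].astype(float); pts[n]=a.mean(0); cv_=np.cov(a.T); 
    if n=="top":
        P=onz(ss,a,.2)[:,:2]; ev,E=np.linalg.eigh(np.cov(P.T)); v=E[:,1]*np.sign(E[1,1]); print("head top",len(a),P.mean(0),np.sqrt(ev*12),"yaw",np.arctan2(-v[0],v[1]))
    else: print("scene red px",len(a),pts[n],np.sqrt(np.linalg.eigvalsh(cv_)*12))
(o1,d1),(o2,d2)=[ray(S[n],pts[n]) for n in S]; d1,d2=d1[0],d2[0]
A=np.c_[d1,-d2]; x=np.linalg.lstsq(A,o2-o1,rcond=None)[0]; print("head tri",(o1+d1*x[0]).round(4),(o2+d2*x[1]).round(4))
for yw in(0,np.pi/2,-np.pi/2,np.pi): print(yw,robot.inverse_kinematics([.5,-.09,.2],[np.pi,0,yw]))
print(robot.read_orientation())
```

```text
corners [[0.6358, -0.0457], [0.6201, -0.148], [0.4913, -0.1266], [0.5058, -0.0261]] [ 0.5633 -0.0866]
sides [0.1035 0.1305 0.1015 0.1314]
yaw -0.15672464895955351 -0.148004565501045
roll 621 [ 0.52   -0.1242  0.0827] [ 0.5703 -0.0395  0.1256] [[ 0.5227 -0.121   0.0911]
 [ 0.5676 -0.0441  0.1238]]
roll box px [[311.70001220703125, 233.3000030517578], [314.0, 213.5], [349.8999938964844, 217.60000610351562], [347.6000061035156, 237.39999389648438]]
top strip ((545.7850341796875, -81.93223571777344), (59.491458892822266, 40.2017707824707), 81.03571319580078)
back [  0.17833578 158.46627566]
front [1.18951613e-01 1.95467742e+02]
scene red px 111 [324.96396396 176.81981982] [ 9.04003051 11.85886333]
head top 48 [ 0.60012608 -0.08716784] [0.01081318 0.018229  ] yaw 0.17692753009160775
head tri [ 0.6008 -0.089   0.1908] [ 0.6017 -0.0876  0.1909]
0 [ 0.38307996  0.27251584 -0.35894865  1.89795301  0.1132888   0.99067208
 -1.5967557 ]
1.5707963267948966 [ 0.57946343  0.30797035 -0.60145587  1.88590793  0.20412568  1.00869506
 -0.10959395]
-1.5707963267948966 [-0.84512717  0.50256278  1.27214549  1.96692071 -0.54825204  1.08276847
 -2.47486576]
3.141592653589793 [ 0.71066475  0.3454053  -0.77198941  1.87840946  0.27936226  1.02848943
  1.3928695 ]
[-3.14021203e+00  7.78995920e-05  3.56800776e-01]
```

Estimates hold up: plate sides are 131 x 102 mm, head z is 0.191, and the axis is consistent to about 2 mm. Now pushing the roll.

```bash
cat >> h.py <<'E'
YAW=-0.151; C0=np.array([.5633,-.0856])
ax=np.array([np.cos(YAW),np.sin(YAW)]); ay=np.array([-np.sin(YAW),np.cos(YAW)])
def W(s,t,z): return np.r_[C0+s*ax+t*ay,z]
def D(p): q=np.array(p[:2])-C0; return np.r_[q@ax,q@ay,p[2]]
E
python3 - <<'E'
from h import *
robot.gripper_to(0.0)
robot.reach(W(-.085,0,.20),[np.pi,0,YAW])
robot.servo_line(W(-.075,0,.109),.15)
f0=robot.read_wrist_force()
r1=robot.servo_line(W(-.015,0,.109),.03,contact_N=8)
print(r1,D(robot.read_position())*1000,robot.read_wrist_force()-f0,robot.read_wrist_force())
p=robot.read_position()
s=snap("scene"); save(s["img"][165:290,295:385],"pics/push.png",4.5)
robot.servo_line(W(D(p)[0]-.003,0,.109),.03); print(robot.read_wrist_force())
r=robot.servo_line(W(D(p)[0]+.02,0,.109),.02,contact_N=12); print(r,D(robot.read_position())*1000,robot.read_wrist_force())
robot.servo_line(W(-.085,0,.13),.12); robot.servo_line(W(-.085,0,.26),.2)
s=snap("scene"); t=snap("top"); np.savez("scene1.npz",**s);np.savez("top1.npz",**t)
print(robot.read_time_s())
f=lambda im:cv2.resize(im[...,::-1],(int(im.shape[1]*560/im.shape[0]),560),interpolation=cv2.INTER_CUBIC)
o=np.hstack([f(s["img"][195:270,300:365]),f(t["img"][205:255,310:355])]);print(o.shape)
cv2.imwrite("pics/after.png",cv2.resize(o,None,fx=.78,fy=.78))
E
```

```text
True [-27.84698475  -0.18250424 108.65943323] [-0.84684905 -0.76178621  3.13690377] [-0.70204583 -0.32313033  3.48611015]
[ 0.37993743  0.32030429 -0.23331818]
True [-2.78787021e+01 -9.63235061e-02  1.08702380e+02] [-0.66430088 -0.00454669  4.35179087]
8.05
(560, 989, 3)
```

View pics/after.png

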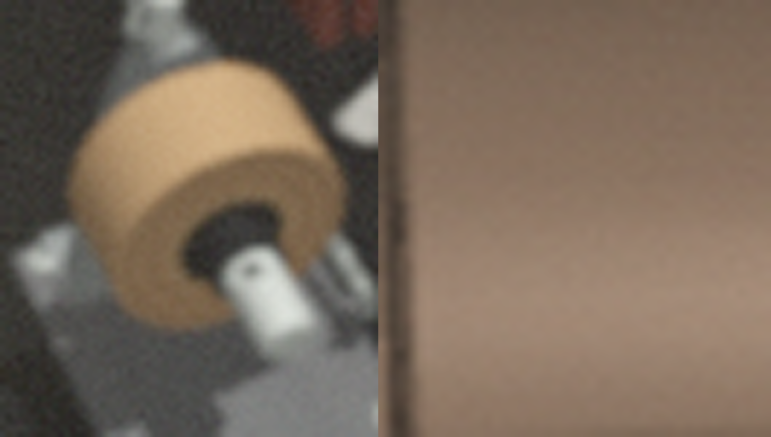

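The hole shows clearly in the scene view at crop (251,270), px ≈ (343.1,241.4). The roll is home: both pushes stopped within 0.05 mm of each other. Next, cast the hole ray onto the axle's cylinder.

Run:
```python
from h import *
s=dict(np.load("scene1.npz")); g=cv2.cvtColor(s["img"],cv2.COLOR_RGB2GRAY).astype(float)
print(g[236:256,336:358].astype(int))
sub=g[239:245,340:347]; v,u=np.mgrid[239:245,340:347]; wt=np.clip(150-sub,0,None)*((u-343.1)**2+(v-241.4)**2<6.5)
hp=[(wt*u).sum()/wt.sum(),(wt*v).sum()/wt.sum()]; print("hole px",hp)
def cyl(uv,t0=0.):
    o,d=ray(s,uv); d=d[0]; O=D(o); dd=np.r_[d[:2]@ax,d[:2]@ay,d[2]]
    y,z=O[1]-t0,O[2]-.08; a=dd[1]**2+dd[2]**2; b=y*dd[1]+z*dd[2]; c=y*y+z*z-1e-4
    k=(-b-np.sqrt(max(b*b-a*c,0)))/a; P=O+k*dd; return P*1000,np.arctan2(P[1]-t0,P[2]-.08)
for t0 in(-.002,0,.002): print(t0,cyl(hp,t0),cyl((343.1,241.4),t0))
for sp in (-.068,-.05): 
    print("axis proj",sp,[proj(s,W(sp,t,.08+z)).round(1).tolist() for t,z in((0,0),(0,.01),(.01,0),(-.01,0),(.00707,.00707),(-.00707,.00707))])
w=cloud(s); q=w[235:262,335:362].reshape(-1,3); q=q[(q[:,2]>.083)&(q[:,2]<.096)]
Q=np.array([D(p) for p in q])*1000; Q=Q[(Q[:,0]<-36)&(Q[:,0]>-70)]; print(len(Q),Q.mean(0),Q.min(0),Q.max(0))
A=np.c_[2*Q[:,1],2*Q[:,2],np.ones(len(Q))];
x=np.linalg.lstsq(A,(Q[:,1]**2+Q[:,2]**2),rcond=None)[0];print("circ",x[:2],np.sqrt(x[2]+x[0]**2+x[1]**2))
```

```text
[[ 55  48  50  57  54  61  63  68  67  69  67  70  90 101 106 105 102 107
  101 105 116 128]
 [ 48  49  57  57  60  76 102 120 130 128 114  86  88  99 100 105 107 102
   97 101 113 131]
 [ 47  53  54  67  92 123 152 173 183 186 166 131  95  93 101 106 107 102
   97  93 106 127]
 [ 50  49  70 103 139 163 177 187 196 204 198 166 126  99  98 101 101 109
  103  90  91 114]
 [ 49  62  87 134 164 174 167 161 181 201 206 190 156 122 100 104 101 108
  109  95  84  99]
 [ 49  69 111 154 171 168 146 142 168 193 207 203 182 146 115  99  96 106
  109 108  90  87]
 [ 54  76 116 160 179 176 163 167 187 204 211 212 200 169 136 105  98  94
  109 109  98  88]
 [ 66  77 118 153 175 184 185 192 204 213 219 217 208 192 157 123 100  89
   94 104 107  91]
 [ 79  76 102 134 160 177 188 198 208 218 218 217 217 202 180 144 115  93
   85  92 106 100]
 [ 90  82  94 117 142 164 180 196 204 212 215 219 219 212 195 165 131 105
   88  93 100 104]
 [ 99  95  96 110 129 152 172 189 202 208 215 220 219 216 206 186 151 126
  103  86  91  99]
 [100 100 104 108 121 137 160 179 194 205 212 218 222 220 213 201 177 143
  1
[... 1079 characters left out ...]
)) (array([-40.24806227,   0.91498037,  89.95805257]), np.float64(0.09162618945554059))
0.002 (array([-39.02782748,   1.25562489,  89.9722568 ]), np.float64(-0.0745064249608277)) (array([-40.23461252,   0.90871818,  89.94027686]), np.float64(-0.10934595136850185))
axis proj -0.068 [[[349.7, 255.1]], [[349.8, 251.7]], [[344.9, 256.8]], [[354.6, 253.4]], [[346.3, 254.0]], [[353.2, 251.5]]]
axis proj -0.05 [[[345.7, 248.2]], [[345.7, 244.9]], [[340.9, 249.9]], [[350.5, 246.5]], [[342.3, 247.1]], [[349.1, 244.7]]]
145 [-5.26587173e+01 -1.43407690e-02  8.84081441e+01] [-65.89476417 -11.17545308  83.16992268] [-36.09569289   9.06345476  93.64663146]
circ [-1.17068776 84.24995197] 7.271457086142272
```

The hole is at s ≈ -39.5 mm, which agrees with the push (-39.9). Its lean is about 0.1–0.45 towards +y, depending on where the axis lies. Next: a clear top view, then fetch the clip.

Run:
```python
from h import *
CY=.177; o=[np.pi,0,np.pi/2+CY]
robot.reach([.45,-.33,.33],o)
s=snap("scene"); t=snap("top"); np.savez("scene2.npz",**s);np.savez("top2.npz",**t)
robot.gripper_to(.04)
P=np.array([.6030,-.0885,.186])
robot.reach(P+[0,0,.075],o)
robot.servo_line(P,.1,contact_N=6)
f0=robot.read_wrist_force(); print("pos",robot.read_position())
robot.gripper_to(0.0)
f1=robot.read_wrist_force(); print("w",robot.read_gripper_width(),f1-f0,robot.read_gripper_force(),robot.read_time_s())
f=lambda im:cv2.resize(im[...,::-1],(int(im.shape[1]*500/im.shape[0]),500),interpolation=cv2.INTER_CUBIC)
a=snap("scene")["img"][150:230,290:350]
o_=np.hstack([f(a),f(t["img"][205:255,315:350])]);print(o_.shape);cv2.imwrite("pics/t2.png",o_[:, :800])
g=cv2.cvtColor(t["img"],cv2.COLOR_RGB2GRAY); print(proj(t,W(-.0397,0,.09)),proj(t,W(-.068,0,.09)),proj(t,W(-.0397,.01,.08)),proj(t,W(-.0397,-.01,.08))); print(g[226:244,320:344])
```

```text
pos [ 0.60340885 -0.08852507  0.18660962]
w 0.008569162606224801 [-7.69260732 -1.33717382  6.49141875] 29.998526573181152 13.625
(500, 725, 3)
[[329.80986143 235.69928597]] [[328.2287366 248.1312029]] [[325.33431441 235.44115488]] [[333.99836227 236.57517708]]
[[ 83  81  82  72  58  42  44  46  49  51  51  56  54  52  53  57  60  74
   78  86  89 104  99 109]
 [ 83  83  83  83  72  52  46  51  52  53  64  76  77  65  56  50  45  47
   60  90  86  82  74  76]
 [ 83  81  84  84  73  54  50  49  55  56  66  83  77  63  57  52  57  64
   81  95  94  91  89  89]
 [ 81  83  83  83  75  56  46  47  53  58  69  82  75  63  54  54  60  81
  124 140 140 141 142 145]
 [ 84  82  84  85  68  51  45  49  54  57  71  81  69  59  56  55  66  79
  129 141 143 144 147 146]
 [ 82  81  82  83  62  51  63  66  64  61  74  83  67  57  51  54  75  91
  129 142 141 145 146 145]
 [ 82  82  82  83  75  81 127 150 137 133 149 148 107  70  51  59 120 138
  142 142 140 145 145 143]
 [ 82  82  82  83  83 123 196 246 240 247 255 255 220 147  94  75 124 140
  142 142 141 146 144 146]
 [ 81  80  83  83  81 119 196 2
[... 279 characters left out ...]
81  89 128 138 136 179 221 238 253 255 253 244 216 163 140 140 141
  144 141 145 148 145 146]
 [ 83  80  88 129 142 143 186 225 241 253 254 251 243 209 158 141 140 141
  142 142 145 146 145 147]
 [ 81  81  88 128 133 147 195 227 243 254 254 250 240 200 153 141 139 142
  142 144 147 146 146 146]
 [ 83  80  89 127 134 158 203 229 245 254 254 249 238 185 144 141 141 143
  143 143 145 146 147 147]
 [ 82  83  95 132 131 159 209 232 249 254 253 247 235 179 141 141 141 142
  143 145 148 146 147 148]
 [ 79  87 129 143 130 165 214 234 250 254 252 246 231 173 142 142 139 143
  143 146 147 147 148 147]
 [ 82  90 132 145 135 175 220 238 251 254 252 244 230 177 143 140 142 143
  143 145 146 148 146 145]]
```

View pics/t2.png

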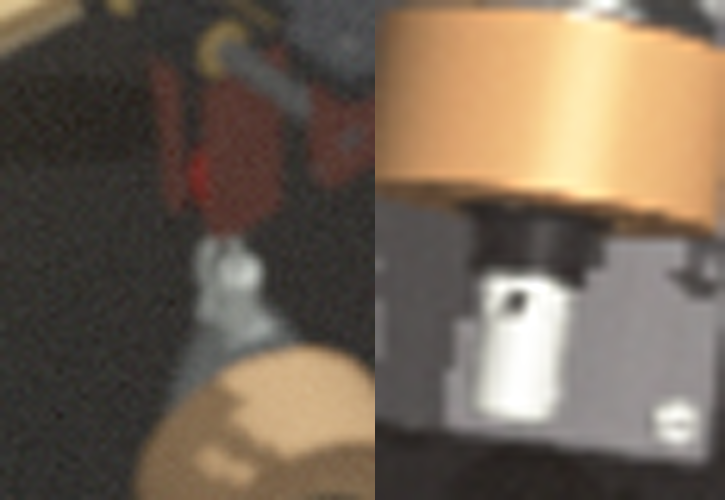

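The top view shows the hole at about (328.6,234.8) with the axle edges at 325.3 and 333.9. That puts t0 ≈ 0 and the lean at about +0.27 towards +y, so the mouth is at t ≈ +2.7 mm. The clip is gripped (8.6 mm). Now relieving side load, drawing it out and hovering over the mouth.

Run:
```python
from h import *
p=np.array([.6034,-.0885,.1866])
for dx in (-.001,-.002):
    robot.servo_line(p+[dx,0,0],.02); print(dx,robot.read_wrist_force())
    if robot.read_wrist_force()[0]>-1.5: break
p=p+[dx,0,0]
robot.servo_line(p+[0,0,.028],.06); print("lift",robot.read_wrist_force(),robot.read_gripper_width())
robot.servo_line(p+[0,0,.042],.1)
o=[np.pi,0,np.pi/2+YAW]
robot.servo_line(W(-.0393,.0057,.226),.1,rotation=o)
robot.servo_line(W(-.0393,.0057,.165),.1)
robot.dwell(.2)
print(D(robot.read_position()),robot.read_orientation(),robot.read_wrist_force(),robot.read_wrist_torque(),robot.read_time_s())
s=snap("scene");np.savez("scene3.npz",**s)
im=s["img"][175:265,300:380].copy(); save(im,"pics/hov.png",6)
print("tip px",proj(s,W(-.0393,.0027,.165-.0576)),"mouth",proj(s,W(-.0393,.0027,.0896)))
```

```text
-0.001 [-6.31116741 -0.65590618  3.28482301]
-0.002 [-5.63265774 -1.24391813 -0.0173489 ]
lift [-0.40173405 -1.03388819 -0.58223411] 0.008892840338851682
[-0.03886235  0.00572122  0.16568691] [3.14030935e+00 9.16075581e-05 1.41978714e+00] [ 0.18958753  0.55400835 -0.45033986] [-0.02742173 -0.08635951  0.00069417] 16.9667
tip px [[342.05194061 235.33244338]] mouth [[342.03186699 241.47012287]]
```

View pics/hov.png

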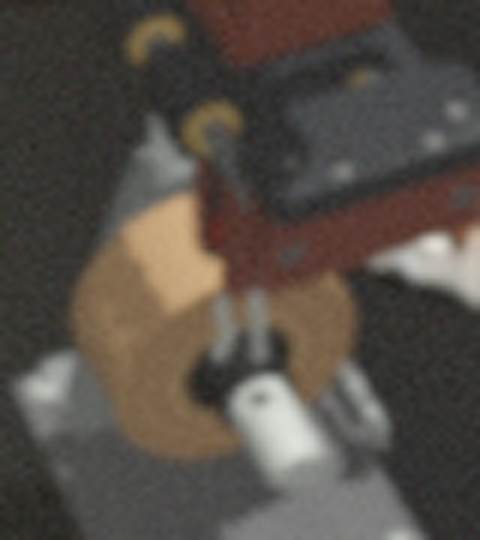

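The straight leg (right, tip at crop (258,363)) hangs almost directly above the mouth (262,399), with the bent leg to its left. Now feeling for the mouth.

Run:
```python
from h import *
def probe(s,t):
    robot.servo_line(W(s,t,.152),.06)
    c=robot.servo_line(W(s,t,.140),.02,contact_N=2.5)
    p=D(robot.read_position())*1000; f=robot.read_wrist_force()
    F=np.r_[f[:2]@ax,f[:2]@ay,f[2]]
    print(np.round([s*1e3,t*1e3],1),c,p.round(2),F.round(2),round(robot.read_time_s(),2)); return c,p
for s,t in ((-.0395,.0052),(-.0395,.0067),(-.0395,.0037),(-.0378,.0052),(-.041,.0052)):
    c,p=probe(s,t)
    if p[2]<145.3: break
```

```text
[-39.5   5.2] False [-39.17   5.01 140.04] [ 2.43 -1.44 -1.83] 18.13
```

The tip is in the hole, about 7 mm deep. Now carry it towards the axis to bring the axle upright, and descend gently while watching side forces.

```bash
cat >> h.py <<'E'
def F():
    f=robot.read_wrist_force(); return np.r_[f[:2]@ax,f[:2]@ay,f[2]].round(2)
def M():
    f=robot.read_wrist_torque(); return np.r_[f[:2]@ax,f[:2]@ay,f[2]].round(3)
def st(tag): print(tag,(D(robot.read_position())*1e3).round(2),F(),M(),round(robot.read_time_s(),2))
E
python3 - <<'E'
from h import *
for t in (.0045,.0038,.0031):
    robot.servo_line(W(-.0393,t,.140),.02); st(t)
for z in (.137,.134,.131):
    c=robot.servo_line(W(-.0393,.0031,z),.02,contact_N=5); st((z,c))
    if c: break
s=snap("scene");t=snap("top")
f=lambda im:cv2.resize(im[...,::-1],(int(im.shape[1]*540/im.shape[0]),540),interpolation=cv2.INTER_CUBIC)
cv2.imwrite("pics/ins.png",f(s["img"][185:265,310:380]))
E
```

```text
0.0045 [-39.15   4.7  140.06] [ 1.34  0.02 -1.39] [ 0.056 -0.726 -0.01 ] 18.38
0.0038 [-39.19   4.05 140.11] [ 2.44  0.9  -0.53] [ 0.281 -0.774  0.064] 18.63
0.0031 [-39.17   3.58 140.15] [ 3.19  2.79 -0.48] [ 0.766 -0.78   0.033] 18.88
(0.137, False) [-39.17   3.37 136.83] [ 3.61  3.68 -1.49] [ 0.912 -0.905  0.001] 19.18
(0.134, False) [-39.17   3.21 133.79] [ 4.45  4.43 -1.88] [ 0.948 -1.135  0.024] 19.48
(0.131, True) [-39.01   3.27 131.18] [ 0.64  0.18 -3.73] [-0.169 -0.491 -0.016] 19.69
```

View pics/ins.png

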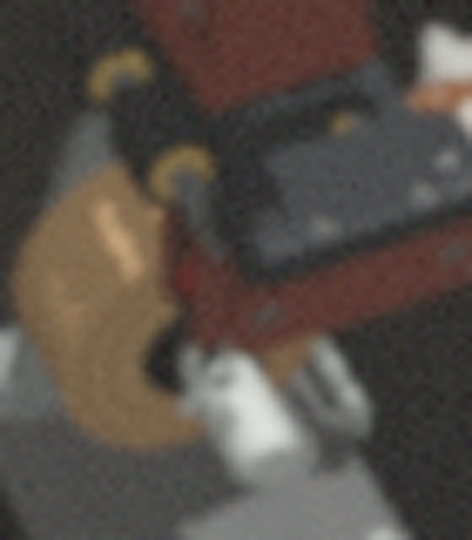

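The leg is well into the hole, 16 mm below the axle's top, and the side forces fell to about 0, so the axle is upright. Press on slowly in small steps.

Run:
```python
from h import *
st("start")
z=.1305; n=0
while z>.1185:
    c=robot.servo_line(W(-.0389,.0032,z),.012,contact_N=11); st((round(z,4),c))
    f=F()
    if c or -f[2]>16 or f[2]>14: print("stop"); break
    z-=.0015
```

```text
start [-39.     3.38 131.2 ] [ 1.36 -1.84 -4.52] [-0.44  -0.484 -0.044] 19.79
(0.1305, False) [-38.92   3.2  130.7 ] [-0.2  -0.72  2.22] [-0.11  -0.091 -0.034] 20.12
(0.129, False) [-38.57   3.   129.12] [ 1.58 -0.6   1.43] [-0.325 -0.506  0.015] 20.39
(0.1275, False) [-38.58   2.92 127.52] [ 2.27 -0.72  1.06] [-0.513 -0.659  0.011] 20.67
(0.126, False) [-38.78   2.87 125.97] [ 2.36 -2.2   1.74] [-0.697 -0.611 -0.057] 20.94
(0.1245, False) [-38.83   2.94 124.47] [ 1.5  -3.2   2.61] [-0.829 -0.604  0.005] 21.22
(0.123, False) [-38.78   3.   122.97] [ 2.52 -3.19  1.77] [-0.865 -0.784 -0.013] 21.49
(0.1215, False) [-38.91   3.08 121.49] [ 1.58 -3.17  2.45] [-0.915 -0.542  0.008] 21.77
(0.12, False) [-38.87   3.12 120.02] [ 1.51 -2.34  2.85] [-0.905 -0.536  0.005] 22.04
```

The bent leg met the axle at z ≈ 0.126, as predicted. Continue over the snap to home.

Run:
```python
from h import *
z=.119
while z>.1060:
    c=robot.servo_line(W(-.0389,.0032,z),.012,contact_N=9 if z<.114 else 12); st((round(z,4),c))
    f=F()
    if c or f[2]>9: print("stop"); break
    z-=.0013 if z>.1125 else .0005
s=snap("scene")
f=lambda im:cv2.resize(im[...,::-1],(int(im.shape[1]*540/im.shape[0]),540),interpolation=cv2.INTER_CUBIC)
cv2.imwrite("pics/home.png",f(s["img"][185:265,310:380]))
```

```text
(0.119, False) [-38.69   3.21 119.06] [ 1.87 -2.99  3.59] [-0.827 -0.658  0.039] 22.29
(0.1177, False) [-38.79   3.27 117.63] [ 2.18 -3.47  2.1 ] [-0.828 -0.788  0.001] 22.55
(0.1164, False) [-38.87   3.23 116.23] [ 2.38 -2.61  1.7 ] [-0.839 -0.83  -0.029] 22.81
(0.1151, False) [-39.07   3.16 114.84] [ 2.85 -2.25  0.92] [-0.903 -0.787 -0.059] 23.07
(0.1138, False) [-39.1    3.09 113.51] [ 2.54 -3.18  0.63] [-0.878 -0.783  0.003] 23.32
(0.1125, False) [-39.06   2.98 112.28] [ 2.47 -3.48  0.07] [-1.035 -0.647 -0.006] 23.58
(0.1112, False) [-39.08   2.98 111.03] [ 0.5  -4.91  0.98] [-1.247 -0.592 -0.026] 23.84
(0.1107, False) [-39.03   3.   110.67] [ 0.64 -4.68  1.42] [-1.285 -0.411 -0.035] 24.09
(0.1102, False) [-38.97   2.95 110.21] [ 2.27 -5.18  1.39] [-1.288 -0.466  0.03 ] 24.34
(0.1097, False) [-39.01   2.96 109.75] [ 1.05 -5.5   2.15] [-1.28  -0.297 -0.036] 24.59
(0.1092, False) [-38.99   2.98 109.36] [ 1.12 -5.57  3.5 ] [-1.351 -0.227 -0.006] 24.84
(0.1087, False) [-38.95   3.04 109.09] [ 0.28 -5.66  5.64] [-1.331 -0.056 -0.013] 25.09
(0.1082, False) [-38.88   3.06 108.81] [-0.34 -4.6   8.11] [-1.379  0.044 -0.085] 25.34
(0.1077, False) [-38.66   3.06 108.6 ] [-1.2  -5.93  9.99] [-1.362  0.179 -0.039] 25.59
stop
```

The push rose steeply from z ≈ 0.1095, matching the predicted home of 0.1096, and I stopped at 10 N. Release, withdraw and check.

Run:
```python
from h import *
robot.servo_line(W(-.0389,.0030,.1088),.02)
st("relax")
robot.gripper_to(.0135); print(robot.read_gripper_width()); st("open")
robot.servo_line(W(-.0389,.0030,.122),.03,contact_N=4); st("up1")
robot.servo_line(W(-.0389,.0030,.20),.12); st("up")
robot.reach([.40,-.33,.30],[np.pi,0,np.pi/2+YAW])
s=snap("scene");t=snap("top"); st("away")
f=lambda im:cv2.resize(im[...,::-1],(int(im.shape[1]*500/im.shape[0]),500),interpolation=cv2.INTER_CUBIC)
o=np.hstack([f(s["img"][190:270,305:375]),f(t["img"][200:260,310:352])]);print(o.shape);cv2.imwrite("pics/end.png",o[:,:800])
C=[]
for ss,(u0,u1,v0,v1) in((s,(325,355,215,250)),(t,(315,345,215,245))):
    hv=cv2.cvtColor(ss["img"],cv2.COLOR_RGB2HSV);H,Sa,V=[hv[...,i].astype(int) for i in range(3)]
    m=((H<6)|(H>172))&(Sa>140)&(V>70);k=np.zeros_like(m);k[v0:v1,u0:u1]=m[v0:v1,u0:u1]
    a=np.argwhere(k)[:,::-1].astype(float); print(len(a),a.mean(0)); C.append(ray(ss,a.mean(0)))
(o1,d1),(o2,d2)=C; x=np.linalg.lstsq(np.c_[d1[0],-d2[0]],o2-o1,rcond=None)[0]; print("head",D(o1+d1[0]*x[0])*1e3,D(o2+d2[0]*x[1])*1e3)
```

```text
relax [-39.03   3.03 108.99] [-0.23 -4.05  6.21] [-1.188  0.055  0.006] 25.89
0.013514351142335488
open [-39.32   3.82 108.43] [0.27 0.43 0.32] [-0.051 -0.052 -0.066] 26.22
up1 [-38.85   2.91 122.18] [ 0.02 -0.28  0.36] [-0.03  -0.105  0.021] 26.81
up [-39.36   2.87 199.36] [0.05 0.27 0.29] [-0.049 -0.09  -0.008] 27.61
away [-123.97 -264.54  299.41] [-0.67  0.51  0.17] [-0.026 -0.036 -0.047] 28.86
(500, 787, 3)
77 [340.97402597 233.02597403]
27 [326.88888889 233.55555556]
head [-39.03957373   4.79237292 114.68078104] [-37.69302261   7.56474825 114.7435734 ]
```

View pics/end.png

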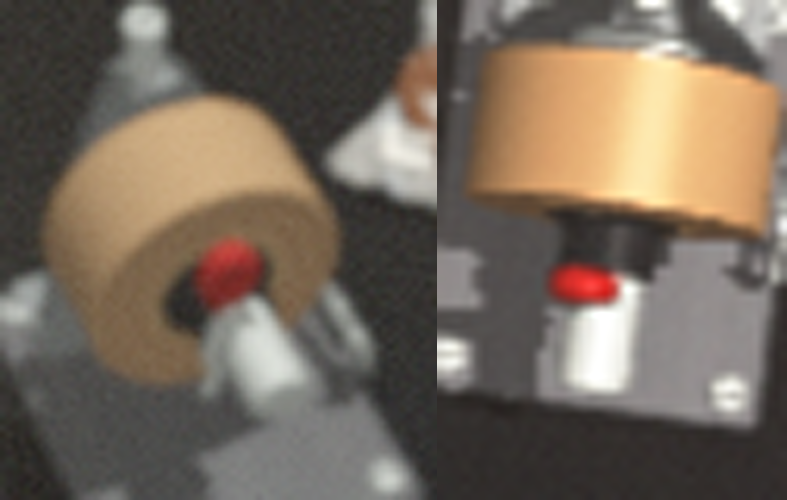

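The roll is home and the clip sits on the axle with its head at z = 114.7 mm (114 expected). The head seems 2–3 mm too far to +y, a possible lean of about 0.1 rad. Check it relative to the axle edges in the same views.

```bash
cat > lean.py <<'E'
from h import *
def lean():
  out=[]
  for n,(u0,u1,v0,v1) in(("scene",(325,355,215,250)),("top",(315,345,215,245))):
    s=snap(n); im=s["img"].astype(float)
    r=np.clip(im[...,0]-np.maximum(im[...,1],im[...,2])-55,0,None)[v0:v1,u0:u1]
    r=np.minimum(r,60); v,u=np.mgrid[v0:v1,u0:u1]; hc=np.array([(r*u).sum(),(r*v).sum()])/r.sum()
    # axle edges across the axle at s=-56 mm: intensity profile along t
    g=cv2.cvtColor(s["img"],cv2.COLOR_RGB2GRAY).astype(np.float32)
    ts=np.linspace(-.018,.018,145); prof=0
    for sp in(-.052,-.055,-.058,-.061):
        q=proj(s,[W(sp,t,.08) for t in ts]).astype(np.float32); prof=prof+cv2.remap(g,q[:,:1],q[:,1:],cv2.INTER_LINEAR)[:,0]/4
    gd=np.gradient(cv2.GaussianBlur(prof[:,None],(1,9),0)[:,0]); m=len(ts)//2
    e0,e1=ts[np.argmax(gd[:m])],ts[m+np.argmin(gd[m:])]; t0=(e0+e1)/2
    for ln in(0,.1):
        P=[]
        for a in(-.0045,.0045):
            for b in(-.007,.013):
                for c in(.022,.046): P.append(W(-.0393+a,t0+b*np.cos(ln)+c*np.sin(ln),.08+c*np.cos(ln)-b*np.sin(ln)))
        h=cv2.convexHull(proj(s,P).astype(np.float32)); mo=cv2.moments(h); pc=np.array([mo["m10"],mo["m01"]])/mo["m00"]
        if ln==0: p0=pc
    d=pc-p0; l=.1*((hc-p0)@d)/(d@d); res=(hc-p0)-d*l/.1
    print(n,"edges",e0*1e3,e1*1e3,"head",hc.round(2),"area",(r>30).sum(),mo["m00"],"lean",round(l,3),"res",res.round(2)); out.append(l)
  return out
if __name__=="__main__": lean()
E
python3 lean.py
```

```text
scene edges -13.749999999999998 8.000000000000004 head [341.14 231.89] area 29 136.5127936983481 lean 0.096 res [-0.59 -1.33]
top edges -8.499999999999998 7.5000000000000036 head [327.33 233.19] area 26 48.10249026119709 lean 0.118 res [ 0.14 -1.15]
```

Both views give a lean of about +0.1 rad towards +y. A gentle nudge of the head (axle friction is about 1.5 N there) will set it upright.

```bash
cat > nudge.py <<'E'
import sys
from h import *
from lean import lean
te=float(sys.argv[1])
robot.gripper_to(0.0)
robot.reach(W(-.040,.045,.20),[np.pi,0,np.pi/2+YAW])
robot.servo_line(W(-.040,.040,.119),.15); st("down")
robot.servo_line(W(-.040,.030,.119),.05,contact_N=6); st("a")
for t in np.arange(.028,te-1e-6,-.0012).tolist()+[te]:
    c=robot.servo_line(W(-.040,t,.119),.02,contact_N=6); st((round(t,4),c))
    if c: break
robot.servo_line(W(-.040,.040,.119),.08); robot.servo_line(W(-.040,.045,.20),.15)
robot.reach([.40,-.33,.30],[np.pi,0,np.pi/2+YAW])
robot.dwell(.3); lean(); st("end")
E
python3 nudge.py .0230
```

```text
down [-39.47  39.83 119.65] [0.35 0.07 0.27] [-0.023 -0.097 -0.025] 31.34
a [-39.67  29.35 119.54] [-0.    0.12 -0.36] [-0.03  -0.119 -0.063] 31.69
(0.028, False) [-39.99  27.91 119.06] [0.08 1.15 0.42] [-0.004 -0.1   -0.031] 31.94
(0.0268, False) [-39.99  26.82 118.98] [-0.32  0.71  0.42] [-0.011 -0.084  0.004] 32.19
(0.0256, False) [-39.94  25.66 119.03] [-0.32  0.    0.61] [ 0.092 -0.104 -0.028] 32.44
(0.0244, False) [-39.96  24.38 119.03] [-0.51  1.87 -0.29] [ 0.089 -0.102  0.016] 32.69
(0.0232, False) [-39.86  23.26 119.09] [1.67 2.36 0.67] [ 0.225 -0.118  0.001] 32.94
(0.023, False) [-39.91  23.11 119.05] [-0.7   1.42  1.81] [ 0.352 -0.115  0.009] 33.19
scene edges -13.499999999999998 8.000000000000004 head [340.93 232.02] area 30 136.51911995792761 lean 0.107 res [-0.57 -1.29]
top edges -8.499999999999998 7.5000000000000036 head [327.08 233.16] area 24 48.10249026119709 lean 0.133 res [ 0.14 -1.15]
end [-124.46 -265.77  299.91] [-0.45 -0.03 -0.04] [-0.045 -0.072 -0.003] 35.92
```

The head only flexed (about 2 N) and sprang back, so nudge a little further.

```bash
sed -i 's/\.028,te/.025,te/' nudge.py; python3 nudge.py .0200
```

```text
down [-39.51  39.86 119.63] [0.72 0.31 0.09] [-0.013 -0.11   0.003] 38.1
a [-39.71  29.36 119.49] [ 0.73 -0.02  0.66] [ 0.039 -0.047  0.042] 38.45
(0.025, False) [-39.98  24.97 119.03] [-0.38  0.58  0.2 ] [ 0.002 -0.037 -0.028] 38.85
(0.0238, False) [-39.95  23.85 119.01] [-0.26  0.49  0.75] [ 0.099 -0.067  0.008] 39.1
(0.0226, False) [-39.9   22.78 119.1 ] [0.05 1.36 1.5 ] [ 0.271 -0.072 -0.056] 39.35
(0.0214, False) [-39.86  21.62 119.15] [0.27 2.58 1.78] [ 0.463 -0.063 -0.021] 39.6
(0.0202, False) [-39.88  20.24 119.09] [0.93 2.62 3.13] [ 0.557 -0.062  0.009] 39.85
(0.02, False) [-39.89  20.08 119.08] [0.41 3.56 2.68] [ 0.597 -0.069 -0.007] 40.1
scene edges -13.749999999999998 8.5 head [342.98 231.21] area 28 136.5252488157712 lean -0.019 res [-0.54 -1.22]
top edges -8.499999999999998 7.5000000000000036 head [329.15 233.66] area 22 48.10249026119709 lean 0.005 res [ 0.11 -0.9 ]
end [-124.45 -265.78  299.94] [-0.09  0.39 -0.76] [-0.045 -0.087  0.008] 42.87
```

Both views now read upright (-0.02 and 0.005 rad), the arm is clear, and the clock is at 43 s. Handing in.

```bash
python3 -c "
from bench import robot
print(robot.job_done())"
```

```text
the job is handed in; nothing more can be done
None
```

The roll is home against the shoulder and the R-clip is through the cross-hole, upright with its push stopped at about 10 N; the robot went nowhere near the jar or cakes, and I handed the job in at about 43 s (no verdict was returned).

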